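Lid the snack pots on the high chair tray

TASK

Close the three open round snack pots on the high chair tray: put on each pot the round lid of its own size, knob up and seated flat on the rim all round, and let go. Leave the pots standing where they are, and do not disturb the square lid, the egg cup or the straw cup.

Things in the scene. Friction and masses are not known exactly. Their poses are not given: they have to be found in the camera images.
- pot_small: small snack pot: open round stainless steel pot, outer diameter 56 mm, 34 mm high, wall and bottom 3 mm (mouth 50 mm across), some flat round biscuits on its bottom; stands loose on the tray. Origin: centre of its underside, z up.
- pot_medium: medium snack pot: open round stainless steel pot, outer diameter 76 mm, 38 mm high, wall and bottom 3 mm (mouth 70 mm across), some flat round biscuits on its bottom; stands loose on the tray. Origin: centre of its underside, z up.
- pot_large: large snack pot: open round stainless steel pot, outer diameter 96 mm, 42 mm high, wall and bottom 3 mm (mouth 90 mm across), some flat round biscuits on its bottom; stands loose on the tray. Origin: centre of its underside, z up.
- lid_small: small round lid of the small pot, pale pink, rigid, lying knob up on its plug. From below: tapered plug 0-6 mm (diameter 34 to 38), plate 6-12 mm (diameter 62), upright round knob 12-34 mm (diameter 22). Origin: centre of the plug's underside, z up. Seated, the plate rests on the rim, its origin 28 mm above the pot's origin; the plug has 6 mm of play all round.
- lid_medium: medium round lid of the medium pot, pale pink, rigid, lying knob up on its plug. From below: tapered plug 0-6 mm (diameter 54 to 58), plate 6-12 mm (diameter 82), upright round knob 12-34 mm (diameter 22). Origin: centre of the plug's underside, z up. Seated, the plate rests on the rim, its origin 32 mm above the pot's origin; the plug has 6 mm of play all round.
- lid_large: large round lid of the large pot, pale pink, rigid, lying knob up on its plug. From below: tapered plug 0-6 mm (diameter 74 to 78), plate 6-12 mm (diameter 102), upright round knob 12-34 mm (diameter 22). Origin: centre of the plug's underside, z up. Seated, the plate rests on the rim, its origin 36 mm above the pot's origin; the plug has 6 mm of play all round.
- lid_square: square lid that belongs to none of these pots: same pink and same knob (22 mm across, from 12 to 34 mm up), plate 76 x 76 mm, 12 mm high with its plug; lies loose on the tray. Origin: centre of the underside, z up. To be left alone.
- egg_cup: white ceramic egg cup, bystander, loose: 50 mm across, 62 mm high. Origin: centre of the underside, z up.
- straw_cup: stainless steel straw cup with pink top and a bent straw, bystander, loose: 72 mm across, 92 mm high, 127 mm with the straw. Origin: centre of the underside, z up.
- lunch_box: lidded off-white lunch box with a grey drawer in its front and a pink spoon lying on it, bystander, does not move: 114 (x) x 184 (y) mm, 56 mm high, 64 mm with the spoon. Origin: centre of the underside, front towards -x.
There are look-alikes about, which are no part of the job. What is shaped like the lid_small but red or yellow is not meant. Leave any blue or orange look-alike of the lid_medium alone.

How it is judged:
At the end, for the whole second after the job is handed in: Each round lid sits released on the pot of its size: centres within 9 mm, height within 2.5 mm of seated, tilt under 0.07 rad. Pots upright (0.05 rad) and within 30 mm of their starts; square lid, egg cup and straw cup within 20 mm of theirs. Lids and pots at rest (horizontal distance between lid_small and pot_small below 0.009 m and z of lid_small in the frame of pot_small between 0.0255 and 0.0305 m and angle between each of lid_small, lid_medium, lid_large's own z axis and vertical below 0.07 rad and angle between each of pot_small, pot_medium, pot_large's own z axis and vertical below 0.05 rad and distance of each of pot_small, pot_medium, pot_large from where it was at the start of the episode below 0.03 m and linear speed of each of lid_small, pot_small, lid_medium, pot_medium, lid_large, pot_large below 0.02 m/s and contact force between each of lid_small, lid_medium, lid_large and the fingers below 0.1 N and horizontal distance between lid_medium and pot_medium below 0.009 m and z of lid_medium in the frame of pot_medium between 0.0295 and 0.0345 m and horizontal distance between lid_large and pot_large below 0.009 m and z of lid_large in the frame of pot_large between 0.0335 and 0.0385 m and distance of each of lid_square, egg_cup, straw_cup from where it was at the start of the episode below 0.02 m); the robot touches nothing.
It fails at once if the square lid is moved (20 mm) or tipped (distance of lid_square from where it was at the start of the episode above 0.02 m or angle between lid_square's own z axis and vertical above 0.3 rad).
It fails at once if the egg cup is moved (20 mm) or tipped (distance of egg_cup from where it was at the start of the episode above 0.02 m or angle between egg_cup's own z axis and vertical above 0.3 rad).
It fails at once if the straw cup is moved (20 mm) or tipped (distance of straw_cup from where it was at the start of the episode above 0.02 m or angle between straw_cup's own z axis and vertical above 0.3 rad).
It fails at once if a pot is tipped (angle between any of pot_small, pot_medium, pot_large's own z axis and vertical above 0.3 rad).
It also fails if it takes over 72 s, if anything falls off the work surface, if the arm or the gripper's body presses on something with over 40 N, if the wrist force passes 120 N, or if a joint passes its speed limit or range.

ROBOT

A 7-joint arm with a two-finger parallel gripper is mounted at the origin on the work surface. World frame = base frame: x ahead of the robot, y to its left, z up, the work surface at z = 0. Lengths are in m, angles in rad, forces in N, time in s.
With the tool pointing down it reaches from about 0.425 to 1.025 m from the base axis. Payload 9.4 kg.
Tool frame: the origin (TCP) lies midway between the tips of the shut fingers; the grasp point (between the pads) lies 19 mm behind it; z points along the fingers, y is the line along which they close (so a half turn about z gives the same grasp; the last joint's range is limited). The gripper opens to 93 mm and grips with 3 to 60 N. Pads are 15 mm wide; open, the fingers measure 128 mm over their backs; the gripper's body (75 mm by 188 mm) begins 65 mm behind the grasp point.
Start: joints at [-1.204, 0.599, -0.003, 1.599, 0.002, 0.943, -0.08], TCP at [0.311, 0.655, 0.219] pointing down, gripper open.
Joint ranges: [-2.57, 2.57], [-0.35, 1.97], [-1.29, 1.29], [0.11, 2.56], [-1.05, 4.19], [0.11, 1.86], [-2.63, 2.63]. Speed limits (rad/s): [2.22, 2.22, 3.01, 3.01, 3.14, 3.14, 3.14].

INTERFACE

Orientations are given as a 3x3 rotation matrix whose columns are the frame's x, y, z axes.
In Python, from bench import bot gives the robot as it stands. The module is installed in compiled form; this text tells all that it offers. Calls block until the motion is done:
- bot.goto(position, orientation): joint-space move of the TCP to a pose.
- bot.move_straight(position, rotation=None, feed=0.15): straight line of the TCP; rotation=None keeps the orientation; feed is the mean speed in m/s.
- bot.set_joints(angles): joint-space move.
- bot.command_gripper(opening): finger opening in m; the grip force is fixed at half the most; returns when the fingers have stopped.
- bot.hold(seconds).
- bot.inverse_kinematics(position, orientation): joint angles nearest the present ones, or None.
- bot.read_state(): the state.
- bot.snapshot(name): name is "scene" or "top" or "wrist"; returns a dict with "color" (420x560x3 uint8, red, green, blue), "fx", "fy", "cx", "cy" (pixels), "k1" (the pictures are not rectified: a ray, as slopes to the right and down, at radius r is drawn at 1 + k1 r^2 times it, then the intrinsics apply), "R" (3x3) and "t" (3): a world point X has camera coordinates R X + t. Camera axes: x right, y down, z forward; pixel columns grow to the right and rows downward; lengths in m; the calibration is good to about 2 mm. A picture is of the moment at which its call begins. There is no depth.
A pose or a line that the arm cannot do raises bot.Unreachable and nothing moves.
- bot.sign_off(): hands the job in; it is judged then, once.
The state is a dict: "time": time; "q": joint angles; "dq": joint speeds; "joint_torque": joint torques, N m; "ee_pos": TCP position; "eef_rot": TCP orientation; "contact_force": force on the tool from outside, world axes, zero at the start; "wrist_torque": the same for the moment, N m; "opening": finger opening in m; "grasp_force": force on a finger pad.
Only numpy, scipy, OpenCV 4.12 (cv2) and the standard library are available. Lean on these libraries where they do the work, as an engineer would, in place of code of your own. Each camera call takes 0.05 s, during which the arm holds its last target. There are 200 camera calls.

## Working session

There is one attempt and no reset: what is moved stays moved. The work goes in short steps, each a Python script; the robot and the scene stay as the last script left them, time stands still between calls to the robot, and variables do not carry over. Pictures are saved under pics/ and viewed, at most 14 in all, crops included, and the job is handed in when it is done.

```bash
mkdir -p pics; python3 - <<'E'
from bench import bot
import cv2,pickle
for n in("top","scene"):
    s=bot.snapshot(n);pickle.dump(s,open(f"pics/{n}0.pkl","wb"))
    cv2.imwrite(f"pics/{n}0.png",cv2.resize(s["color"][:,:,::-1],(800,600),interpolation=cv2.INTER_CUBIC))
    print(n,s["fx"],s["cx"],s["cy"],s["k1"],s["R"].round(3).tolist(),s["t"])
print(bot.read_state()["time"])
E
```

```text
top 381.58492679042365 275.20683752543255 210.61896796925353 0.03105575033133818 [[-0.027, -0.999, -0.022], [-0.987, 0.03, -0.155], [0.156, 0.017, -0.988]] [0.1137801  0.52430936 1.06143987]
scene 384.6778449213071 287.9764332600954 215.11463565224787 -0.08058656931540836 [[0.116, 0.993, -0.008], [0.793, -0.098, -0.601], [-0.598, 0.064, -0.799]] [-0.16239359 -0.38892921  1.26390205]
0.1
```

View pics/top0.png

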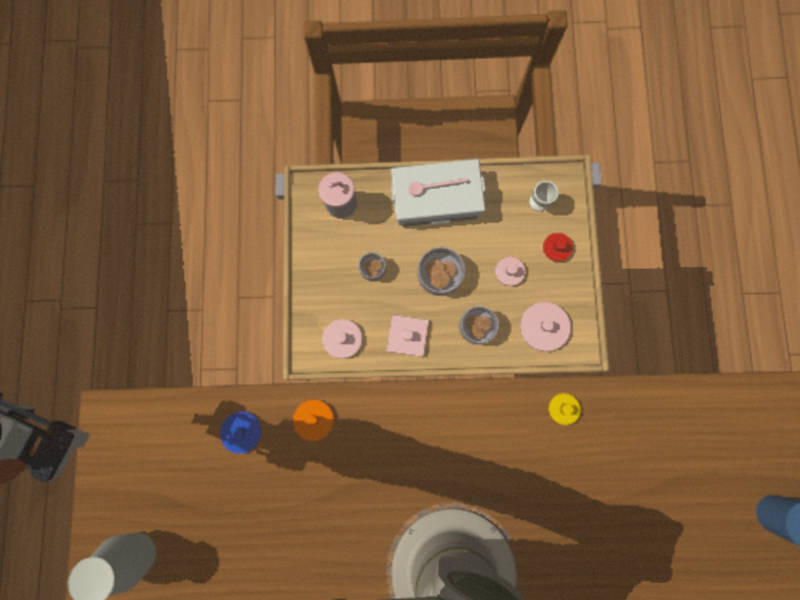

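View pics/scene0.png

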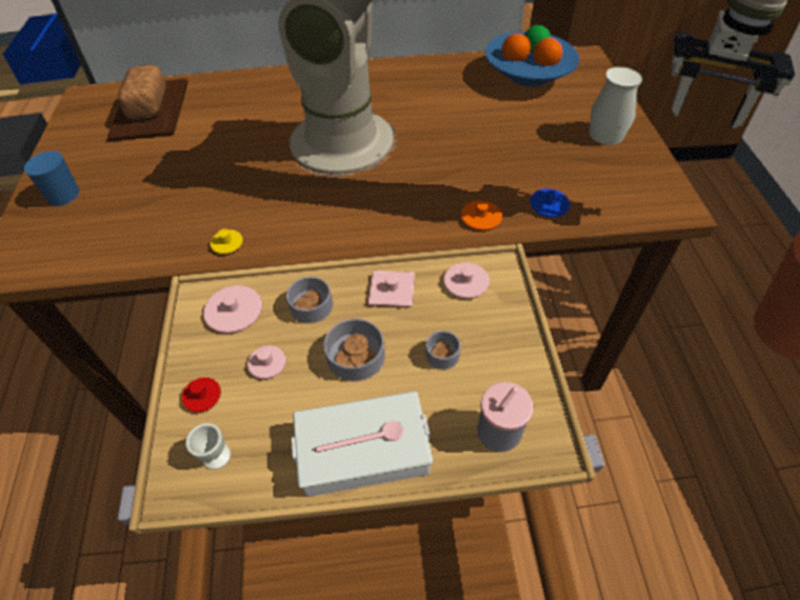

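Top view (800x600 pixels): the pots are small (373,266), medium (480,325) and large (441,272).

What could be mistaken for each lid:
- **lid_small:** the pale pink one at (510,271). Red (558,247) and yellow (565,409) are look-alikes.
- **lid_medium:** the pale pink round one at (342,338). Orange (314,420), blue (240,433) and the square lid (408,336) are not it.
- **lid_large:** the pink one at (545,327), the largest disc.

Next I'll check this in close crops.

```bash
python3 - <<'E'
import cv2,pickle
for n,(x,y,w,h) in dict(top=(198,105,228,165),scene=(95,170,320,200)).items():
    s=pickle.load(open(f"pics/{n}0.pkl","rb"))
    k={'top':3.5,'scene':2.5}[n]
    cv2.imwrite(f"pics/{n}0c.png",cv2.resize(s["color"][y:y+h,x:x+w,::-1],None,fx=k,fy=k,interpolation=cv2.INTER_CUBIC))
E
```

```text
(no output)
```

View pics/top0c.png

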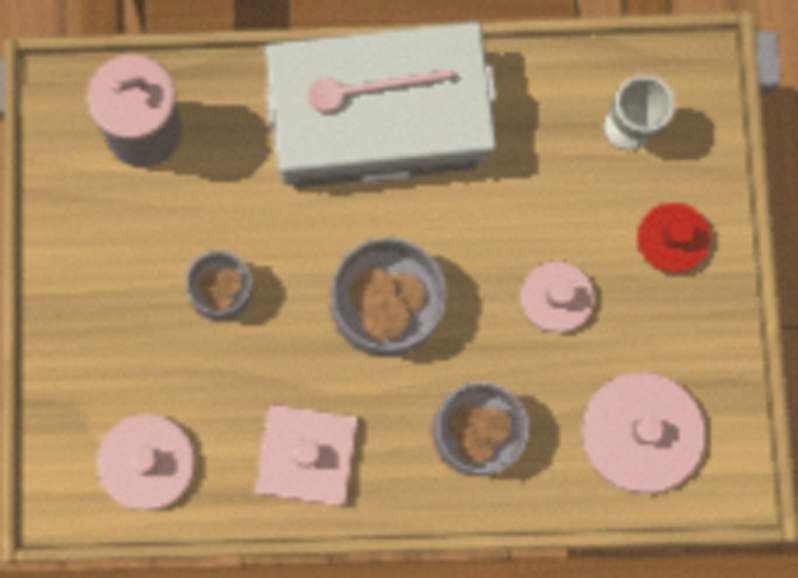

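View pics/scene0c.png

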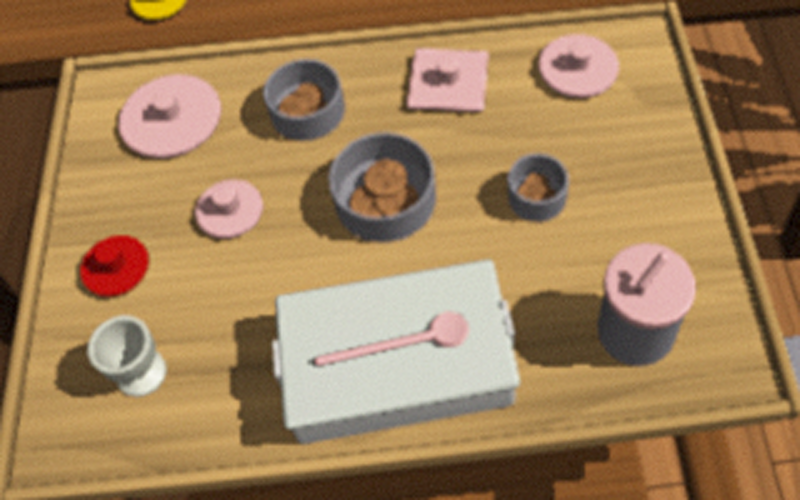

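The crops confirm the choice. Top crop: lid_small (558,297), lid_medium (146,461), lid_large (645,432), pot rims S (220,285), M (482,428), L (389,296). Scene crop: lids (229,208), (579,66), (170,116), rims (538,180), (304,92), (382,176). Now I'll triangulate to get the tray height.

```bash
cat > h.py <<'E'
import numpy as np,cv2,pickle
def ray(s,uv):
    K=np.array([[s["fx"],0,s["cx"]],[0,s["fy"],s["cy"]],[0,0,1.]])
    p=cv2.undistortPoints(np.array([[uv]],float),K,np.array([s["k1"],0,0,0,0.]))[0,0]
    R=np.array(s["R"]);d=R.T@np.r_[p,1]
    return -R.T@np.array(s["t"]),d
def onz(s,uv,z):
    c,d=ray(s,uv);return c+d*(z-c[2])/d[2]
def tri(s1,a,s2,b):
    A=[];B=[]
    for s,uv in((s1,a),(s2,b)):
        c,d=ray(s,uv);d/=np.linalg.norm(d);P=np.eye(3)-np.outer(d,d);A.append(P);B.append(P@c)
    x=np.linalg.lstsq(np.vstack(A),np.hstack(B),rcond=None)[0];return x
E
python3 - <<'E'
from h import *
T=pickle.load(open("pics/top0.pkl","rb"));S=pickle.load(open("pics/scene0.pkl","rb"))
o=dict(ls=((558,297),(229,208)),lm=((146,461),(579,66)),ll=((645,432),(170,116)),ps=((220,285),(538,180)),pm=((482,428),(304,92)),pl=((389,296),(382,176)))
f=lambda c,k,x,y:((c[0]+.5)/k-.5+x,(c[1]+.5)/k-.5+y)
for n,(a,b) in o.items():
    a=f(a,3.5,198,105);b=f(b,2.5,95,170)
    z={'l':.012,'ps':.034,'pm':.038,'pl':.042}[n if n[0]=='p' else 'l']
    print(n,tri(T,a,S,b).round(4),[onz(T,a,z+t).round(4)[:2].tolist() for t in(-.05,0,)],onz(S,b,z)[:2].round(4))
E
```

```text
ls [ 0.5893 -0.1466  0.007 ] [[0.5988, -0.1566], [0.5884, -0.1465]] [ 0.5926 -0.1445]
lm [0.4592 0.2086 0.007 ] [[0.4632, 0.2125], [0.4586, 0.2068]] [0.4633 0.2088]
ll [ 0.4715 -0.212   0.0055] [[0.4761, -0.2247], [0.4709, -0.2117]] [ 0.4768 -0.2085]
ps [0.6052 0.1423 0.0259] [[0.6145, 0.1429], [0.6032, 0.1401]] [0.6104 0.1429]
pm [ 0.4763 -0.0725  0.0289] [[0.4809, -0.0797], [0.4754, -0.0727]] [ 0.4839 -0.0697]
pl [ 5.891e-01 -2.000e-04  3.470e-02] [[0.5982, -0.0045], [0.5875, -0.0008]] [0.594  0.0014]
```

```bash
python3 - <<'E'
from h import *
from bench import bot
print(bot.read_state()["eef_rot"])
R=np.array([[1,0,0],[0,-1,0],[0,0,-1.]])
for p in([.53,0.0,.36],[.45,0,.36]):
  for r in(R,R@np.diag([-1,-1,1])): print(p,bot.inverse_kinematics(p,r))
q=bot.inverse_kinematics([.48,0,.36],R)
if q is None or abs(q[6])>2: R=R@np.diag([-1,-1,1])
bot.goto([.48,0,.36],R)
s=bot.snapshot("wrist");pickle.dump(s,open("pics/w0.pkl","wb"))
cv2.imwrite("pics/w0.png",cv2.resize(s["color"][:,:,::-1],(800,600),interpolation=cv2.INTER_CUBIC))
st=bot.read_state();print(st["time"],st["q"],st["contact_force"],-np.array(s["R"]).T@s["t"])
E
```

```text
[[-9.03127472e-01  4.29372281e-01 -4.62252461e-04]
 [ 4.29372506e-01  9.03126542e-01 -1.30416828e-03]
 [-1.42501242e-04 -1.37630870e-03 -9.99999043e-01]]
[0.53, 0.0, 0.36] [-0.81393054  0.30267853  0.94578963  1.89654385 -0.27752779  1.08070763
 -1.32786926]
[0.53, 0.0, 0.36] [-0.27540053  0.21862949  0.20993614  1.87023085 -0.05189607  1.05796192
  1.52595522]
[0.45, 0, 0.36] [-0.96293239  0.12956465  0.96811004  2.04371023 -0.12465759  1.02761091
 -1.50487851]
[0.45, 0, 0.36] [-0.34967263  0.098783    0.24927748  2.01867873 -0.02842971  1.0273442
  1.48393905]
2.6 [-0.90917735  0.2032015   0.97118362  1.99034991 -0.19347463  1.04393591
 -1.41853266] [0.15801483 0.89733393 1.33556282] [5.56888601e-01 4.54840796e-05 5.26844657e-01]
```

View pics/w0.png

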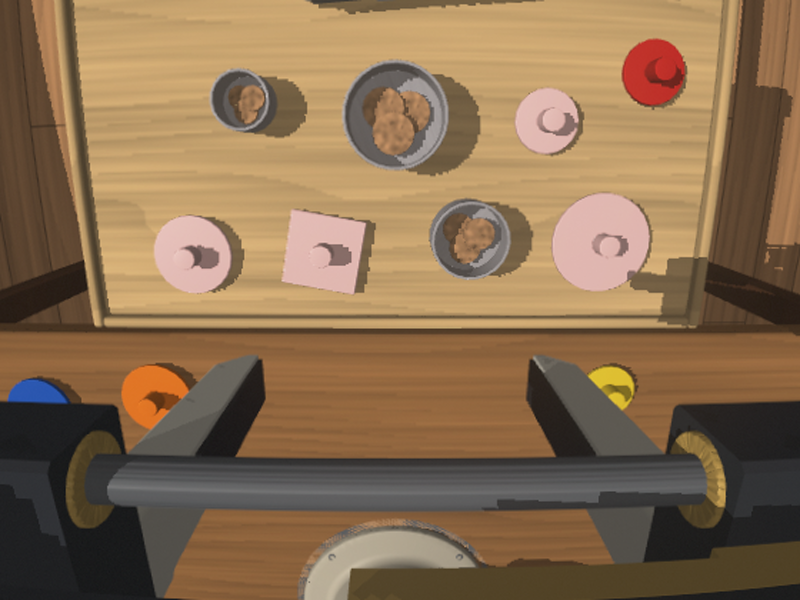

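The wrist view (800x600) shows everything clearly. Plate centres are S (547,121), M (193,254) and L (601,241). Rim centres are S (241,100), M (470,238) and L (396,115).

```bash
cat >> h.py <<'E'
RD=np.array([[1,0,0],[0,-1,0],[0,0,-1.]])
E
python3 - <<'E'
from h import *
from bench import bot
W=pickle.load(open("pics/w0.pkl","rb"))
o=dict(ls=(547.5,121,.012),lm=(193,254,.012),ll=(601.5,241.5,.012),ps=(241,100,.034),pm=(470,238,.038),pl=(396,115,.042))
f=lambda u,v:((u+.5)*.7-.5,(v+.5)*.7-.5)
P={n:onz(W,f(u,v),z)[:2] for n,(u,v,z) in o.items()}
T=pickle.load(open("pics/top0.pkl","rb"))
# tray height check: plate diameters
s=(580-515)*.7;print("dz check small lid px->mm",np.linalg.norm(onz(W,f(552,241),.012)-onz(W,f(651,241),.012)))
pickle.dump(P,open("P.pkl","wb"))
for n,p in P.items():
    print(n,p.round(4),[q is not None and q.round(2).tolist() for q in(bot.inverse_kinematics([*p,z],RD) for z in(.015,.16))])
E
```

```text
dz check small lid px->mm 0.10415967506556725
ls [ 0.5909 -0.1466] [[-0.2, 0.82, 0.56, 2.03, -0.86, 0.54, -0.59], [-0.36, 0.67, 0.82, 1.96, -0.67, 0.81, -0.73]]
lm [0.4608 0.2072] [[-0.74, 0.71, 0.3, 2.26, -0.79, 0.28, -1.31], [-1.0, 0.5, 0.67, 2.18, -0.54, 0.62, -1.51]]
ll [ 0.4742 -0.2109] [[0.07, 0.73, 0.36, 2.23, -0.84, 0.32, -0.42], [-0.2, 0.54, 0.75, 2.16, -0.6, 0.66, -0.6]]
ps [0.6076 0.1406] [[-0.72, 0.86, 0.65, 2.0, -0.93, 0.61, -0.99], [-0.81, 0.67, 0.79, 1.93, -0.65, 0.82, -1.23]]
pm [ 0.4809 -0.0718] [[-0.18, 0.7, 0.31, 2.3, -0.9, 0.26, -0.63], [-0.48, 0.5, 0.73, 2.22, -0.59, 0.62, -0.88]]
pl [ 0.5926 -0.0009] [[-0.49, 0.84, 0.63, 2.07, -0.97, 0.56, -0.72], [-0.61, 0.65, 0.81, 2.0, -0.67, 0.79, -0.97]]
```

```bash
cat >> h.py <<'E'
from bench import bot
def fz(): return bot.read_state()["contact_force"][2]
def guarded(p,z0,z1,lim=4,step=.002):
    """lower from z0 to z1 in steps, stop on upward force; returns z"""
    f0=fz();z=z0
    while z>z1+1e-6:
        z=max(z-step,z1);bot.move_straight([*p,z],feed=.04)
        if abs(fz()-f0)>lim: break
    print("guarded z",round(z,4),"dF",round(fz()-f0,2),"t",bot.read_state()["time"]);return z
def pick(p,first=True):
    bot.command_gripper(.05)
    bot.goto([*p,.13],RD);bot.move_straight([*p,.024],feed=.12)
    z=guarded(p,.024,.014)
    if z>.0141: bot.move_straight([*p,z+.002],feed=.05); z+=.002
    bot.command_gripper(0.0)
    s=bot.read_state();print("grip",s["opening"],s["grasp_force"],s["ee_pos"])
    bot.move_straight([*p,.12],feed=.12)
    s=bot.read_state();print("lifted",s["opening"],s["grasp_force"],s["time"]);return z
def wshot(name):
    s=bot.snapshot("wrist");pickle.dump(s,open(f"pics/{name}.pkl","wb"))
    cv2.imwrite(f"pics/{name}.png",cv2.resize(s["color"][:,:,::-1],(800,600),interpolation=cv2.INTER_CUBIC))
E
python3 - <<'E'
from h import *
P=pickle.load(open("P.pkl","rb"))
z=pick(P["ls"]);bot.goto([*P["ps"],.12],RD);wshot("a1");print(bot.read_state()["time"])
E
```

```text
guarded z 0.014 dF -0.96 t 6.875
grip 0.02098572147256034 30.00009298324585 [ 0.59088745 -0.14650411  0.01403348]
lifted 0.02145665853382339 29.999860525131226 8.4833
9.6417
```

View pics/a1.png

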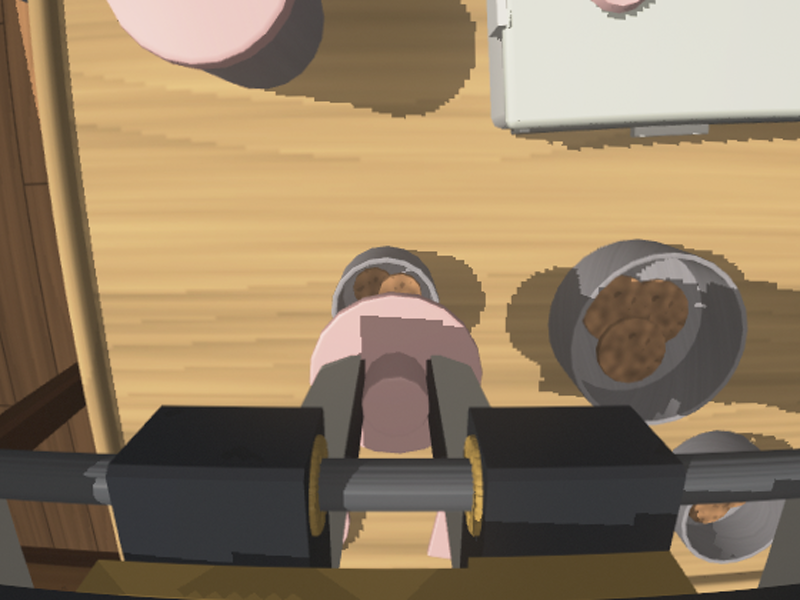

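The lid is gripped and centred between the fingers, far edge at (396,292). The pot rim runs from (333,290) to (440,290). I'll compare these with the projected predictions.

```bash
cat >> h.py <<'E'
def proj(s,X):
    K=np.array([[s["fx"],0,s["cx"]],[0,s["fy"],s["cy"]],[0,0,1.]])
    p=cv2.projectPoints(np.array(X,float).reshape(-1,1,3),cv2.Rodrigues(np.array(s["R"]))[0],np.array(s["t"]),K,np.array([s["k1"],0,0,0,0.]))[0][:,0]
    return ((p+.5)/.7-.5)
def circ(c,r,z,n=90):
    a=np.linspace(0,2*np.pi,n);return np.c_[c[0]+r*np.cos(a),c[1]+r*np.sin(a),0*a+z]
E
python3 - <<'E'
from h import *
P=pickle.load(open("P.pkl","rb"));W=pickle.load(open("pics/a1.pkl","rb"))
ee=bot.read_state()["ee_pos"]
img=cv2.imread("pics/a1.png")
for c,r,z in((ee[:2],.031,ee[2]-.014+.012),(P["ps"],.028,.034),(P["ps"],.025,.034),(P["pl"],.048,.042),(P["pl"],.045,.042)):
    cv2.polylines(img,[proj(W,circ(c,r,z)).round().astype(int)],1,(0,255,0),1)
cv2.imwrite("pics/a1o.png",img[200:470,250:800])
E
```

```text
(no output)
```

View pics/a1o.png

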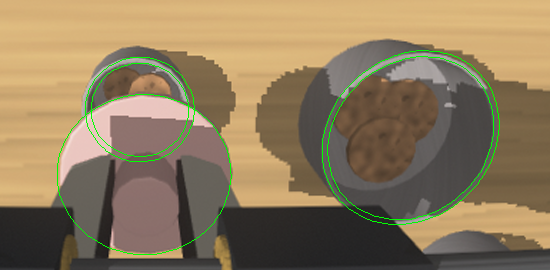

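The lid overlay matches exactly. The small pot's rim sits about 4 px left of prediction, so I add 1.5 mm in y. Now I place it, then fetch the medium lid.

```bash
cat >> h.py <<'E'
def place(p,h,dz=.014):
    zs=h-.006+dz
    bot.move_straight([*p,zs+.012],feed=.12)
    z=guarded(p,zs+.012,zs-.004,lim=4,step=.0015); print("expected",zs)
    bot.command_gripper(.05)
    bot.move_straight([*p,zs+.07],feed=.15)
    print("force",bot.read_state()["contact_force"].round(2),bot.read_state()["time"])
E
python3 - <<'E'
from h import *
P=pickle.load(open("P.pkl","rb"));p=P["ps"]+[0,.0015]
bot.move_straight([*p,.12]);place(p,.034)
pick(P["lm"]);bot.goto([*P["pm"],.12],RD);wshot("a2")
W=pickle.load(open("pics/a2.pkl","rb"));ee=bot.read_state()["ee_pos"]
img=cv2.imread("pics/a2.png")
for c,r,z in((ee[:2],.041,ee[2]-.002),(P["pm"],.038,.038),(P["pl"],.048,.042)):
    cv2.polylines(img,[proj(W,circ(c,r,z)).round().astype(int)],1,(0,255,0),1)
cv2.imwrite("pics/a2o.png",img)
E
```

```text
guarded z 0.0405 dF 16.63 t 12.8417
expected 0.042
force [-0.06 -0.16 -0.64] 14.1417
guarded z 0.014 dF 0.74 t 17.3333
grip 0.021182158606225094 29.999987483024597 [0.46077167 0.20720378 0.01402514]
lifted 0.021338560550811597 29.999908804893494 18.9417
```

View pics/a2o.png

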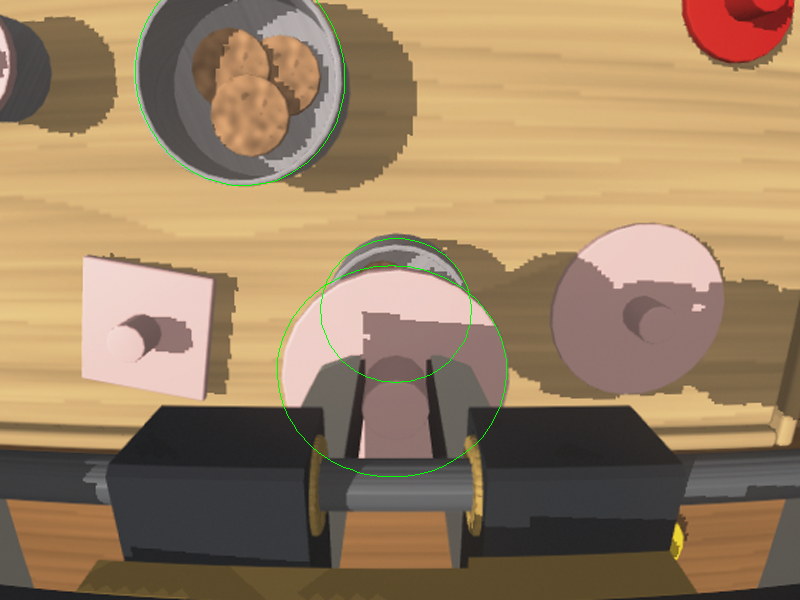

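The large pot's overlay matches. The medium rim's top is at (400,247) against 238 predicted, about 4 mm toward -x. The held lid's top is at 270 against 265, about 2 mm the same way. I shift the placing -2.5 mm in x.

```bash
python3 - <<'E'
from h import *
P=pickle.load(open("P.pkl","rb"));p=P["pm"]+[-.0025,-.0005]
bot.move_straight([*p,.12]);place(p,.038)
pick(P["ll"]);bot.goto([*P["pl"],.12],RD);wshot("a3")
W=pickle.load(open("pics/a3.pkl","rb"));ee=bot.read_state()["ee_pos"]
img=cv2.imread("pics/a3.png")
for c,r,z in((ee[:2],.051,ee[2]-.002),(P["pl"],.048,.042),(P["ps"],.031,.040)):
    cv2.polylines(img,[proj(W,circ(c,r,z)).round().astype(int)],1,(0,255,0),1)
cv2.imwrite("pics/a3o.png",img)
E
```

```text
guarded z 0.0445 dF 17.92 t 23.2417
expected 0.046
force [0.16 0.   0.64] 24.5417
guarded z 0.014 dF 0.95 t 27.6583
grip 0.02127416286643766 30.000077784061432 [ 0.47420617 -0.21084119  0.01403244]
lifted 0.021164973600185995 29.99987483024597 29.2667
```

View pics/a3o.png

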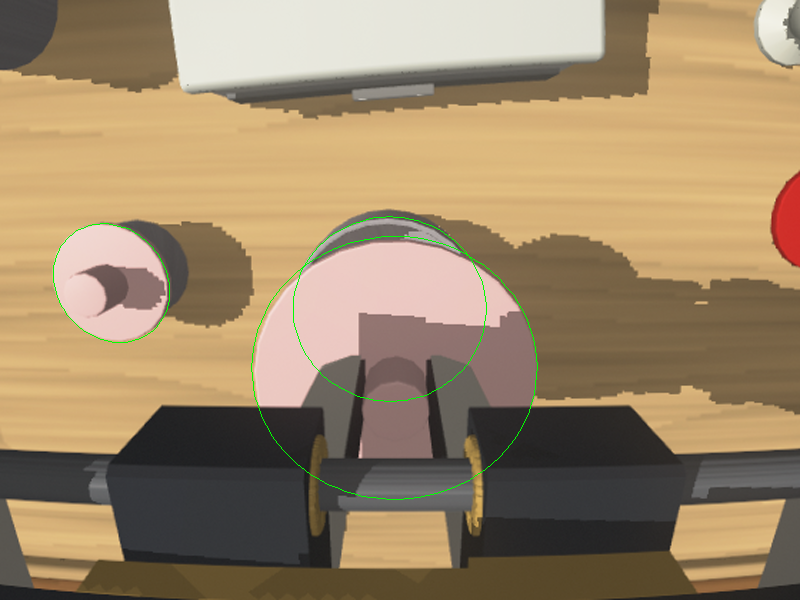

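Lid_small is seated and matches its overlay at (112,283). The large rim's top is at (390,219) and the held lid's at (394,241). Both sit within about 1 mm of prediction, so I place it unshifted.

```bash
python3 - <<'E'
from h import *
P=pickle.load(open("P.pkl","rb"))
place(P["pl"],.042)
bot.goto([.48,0,.36],RD);wshot("f")
for n in("top","scene"):
    s=bot.snapshot(n);pickle.dump(s,open(f"pics/{n}1.pkl","wb"))
W=pickle.load(open("pics/f.pkl","rb"));img=cv2.imread("pics/f.png")
for k,r,h in(("ps",.031,.04),("pm",.041,.044),("pl",.051,.048)):
    cv2.polylines(img,[proj(W,circ(P[k],r,h)).round().astype(int)],1,(0,255,0),1)
cv2.imwrite("pics/fo.png",img)
S=s["color"][170:370,95:415,::-1];cv2.imwrite("pics/s1c.png",cv2.resize(S,None,fx=2.5,fy=2.5,interpolation=cv2.INTER_CUBIC))
print(bot.read_state()["time"])
E
```

```text
guarded z 0.0485 dF 20.21 t 33.15
expected 0.05
force [-0.26  0.06 -0.63] 34.45
35.6333
```

View pics/fo.png

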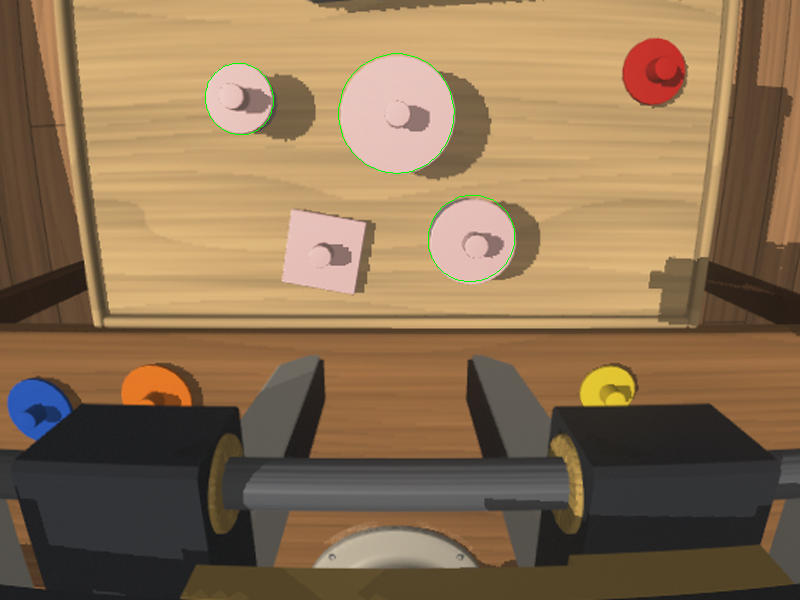

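View pics/s1c.png

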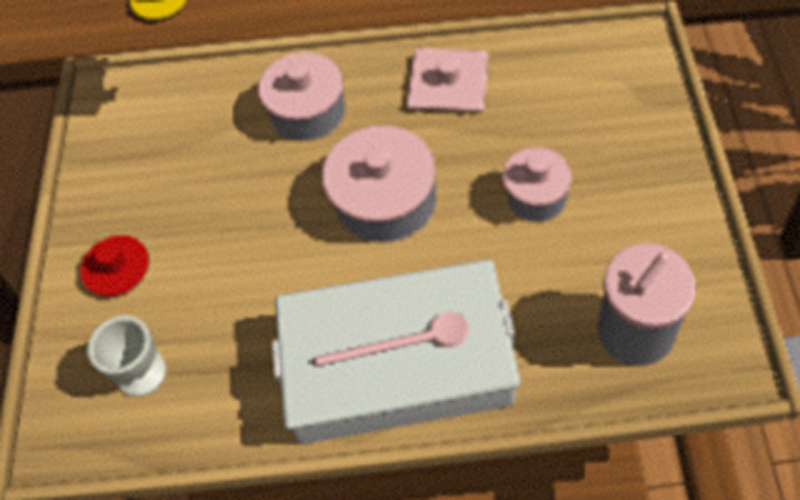

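All three lids lie flat on their pots: S (240,98), M (472,240) and L (397,114) in the wrist view. In the scene view the pots and bystanders are where they were. I'm handing in.

```bash
python3 -c "
from bench import bot
print(bot.sign_off())"
```

```text
the job is handed in; nothing more can be done
None
```

The job is handed in: in the last pictures all three round lids sit flat and released on their own pots, with the pots and bystanders where they started; the verdict itself was not reported.

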